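# Set the strap splitter's gauge by its star wheel

## Task

Set the strap splitter on the bench: take the adjusting spoon from the black tray, reach through the slot in the splitter's front with its blade and nudge the star wheel behind it round to the right tooth by tooth (each click moves the pointer one mark) until the red pointer on top has clicked into place at the green mark. Then lay the spoon back in the tray, and leave the things around where they stand.

Things in the scene. Friction and masses are not known exactly. Their poses are not given: they have to be found in the camera images.
- splitter: Strap splitter, fixed: green box 100 (x) by 106 (y) by 87 mm high on a grey base plate 130 by 132 by 8 mm; roller and clear scale cover on top, up to 100 mm high. Origin: centre of its underside; x points from its front face (at x = -50 mm, with the slot, towards the robot within 20 degrees) to its rear, y to the left as the robot sees it, z up.
- slot (a point): Centre of the access slot on the splitter's front face, 50 mm above the bench; axes as the splitter's. The slot is a level opening 44 mm wide (along y) and 18 mm high in a wall 5 mm thick. The tooth tips are some 9 mm behind the outer face; a blade tip 17 to 19 mm behind it is well engaged between two teeth.
- wheel_nominal (a point): Nominal centre of the steel star wheel in the splitter: upright axis, 41 mm behind the front face, 8 radial teeth 6 mm thick, 12 high, outer radius 32, hub radius 19 mm. The true axis is up to 1.5 mm off in depth and 3 mm sideways, and where the teeth rest is unknown: one may stand in the blade's way, so feel for a gap.
- star (a joint): Angle of the star wheel (rad), 0.785 a tooth; not the teeth's place behind the slot. A sprung detent holds it: pushing a tooth sideways takes 2 to 5 N, and after 9 to 11 mm of the blade tip's travel (the hand moves more, as the spoon gives in the grip) it snaps on to the next rest position and stays, unless dragged back. A firm grip of about 50 N holds the spoon well.
- pointer (a joint): Angle of the red pointer on the white dial on the splitter's top (rad), geared to the wheel, 0.35 a tooth. Rest positions 0, 0.35, 0.70, 1.05 (the green mark), 1.40, 1.75; it starts at one of the first three. It grows, and the tip goes to the right (splitter's -y), when the wheel's front teeth are pushed to the right (-y).
- pointer_tip (a point): Tip of the red pointer, 27 mm from its pivot, 91 mm above the bench, under a clear cover (it cannot be moved by hand).
- green_mark (a point): Centre of the green mark (6 mm wide) on the white dial on the splitter's top, 28 mm from the pointer's pivot; the dial's other marks are thin black lines, one tooth (0.35 rad, about 10 mm) apart.
- spoon: Adjusting spoon, loose, about 90 g: wooden handle 80 long, 16 wide, 24 mm high with flat sides, and a straight steel blade 6 wide, 8 high that stands 50 mm out of its front end. Lies in the tray. Origin: centre of the handle's underside (handle from x = -40 to +40 mm); x points to the blade's tip, z up; blade's middle line 12 mm up.
- spoon_tip (a point): Middle of the end face of the spoon's blade, 90 mm ahead of the spoon's origin and 12 mm above its underside.
- tray: Flat black sheet-metal tray, fixed, 190 (x) by 118 (y) by 11 mm high, floor 2 mm thick. Origin: centre of its underside.
- spool_navy: Reel of dark blue thread, 32 mm across, 42 mm high, loose, a bystander. Origin: centre of its underside.
- wax: Round yellow cake of wax, 39 mm across, 13 mm high, loose, a bystander. Origin: centre of its underside.
- red_tin: Round red tin, 56 mm across, 35 mm high, loose, a bystander. Origin: centre of its underside.
- glue_bottle: White plastic bottle, 43 mm across, 112 mm high, loose, a bystander. Origin: centre of its underside.

How it is judged:
By the outcome, as a careful person would: the job done as asked, in the order asked, and still so for the second after the job is handed in, with the robot touching nothing.
It also fails if it takes over 64 s, if anything falls off the work surface, if the arm or the gripper's body presses on something with over 40 N, if the wrist force passes 120 N, or if a joint passes its speed limit or range.

## Robot

A 7-joint arm with a two-finger parallel gripper is mounted at the origin on a cart in front of the work surface, level with it; the furniture and walls round the work are solid. World frame = base frame: x ahead of the robot, y to its left, z up, the work surface at z = 0. Lengths are in m, angles in degrees, forces in N, time in s.
With the tool pointing down it reaches from about 0.425 to 0.825 m from the base axis. Payload 3.6 kg.
Tool frame: the origin (TCP) lies between the finger pads; the fingertips stand 19 mm ahead of it and the grasp point (between the pads) is the TCP; z points along the fingers, y is the line along which they close (so a half turn about z gives the same grasp; the last joint's range is limited). The gripper opens to 85 mm and grips with 20 to 120 N. Pads are 22 mm wide; open, the fingers measure 114 mm over their backs; the gripper's body (76 mm by 85 mm) begins 54 mm behind the grasp point. The pads swing forward as they close: fully open they stand 13 mm farther back than shut.
Start: joints at [71.19, 35.231, -0.722, 81.555, 0.464, 63.22, -2.315], TCP at [0.193, -0.621, 0.25] pointing down, gripper open.
Joint ranges: [-178.69, 178.69], [-17.37, 117.87], [-77.05, 75.6], [15.02, 138.74], [-78.02, 258.01], [0.78, 113.62], [-162.83, 162.83]. Speed limits (degrees/s): [159.86, 159.86, 180, 180, 180, 180, 180].

## Interface

Orientations are given as [roll, pitch, yaw] about the fixed x, y, z axes, in that order (R = Rz(yaw) Ry(pitch) Rx(roll)).
In Python, from plant import ctrl gives the robot as it stands. The module is installed in compiled form; this text tells all that it offers.
- The arm moves only by the tool step_arm, never from a script. Its argument "motion" is a list of rows, each an object with "linear": the shift along the tool's x, y, z scaled (see below), a list of three; "yaw": the turn about the tool's z scaled (see below); "jaw": the opening, from 0 (shut) to 1 (fully open). A call has exactly 8 rows; each row is the pose to reach, as a shift and turn from the pose commanded when the call began, along the tool's axes at that moment, turning the shorter way round; what a row does not reach only later rows make up. The controller multiplies each number of a shift by 0.5 m and each number of a turn by 180 degrees. A row lasts 1/12 s, in which the tool goes at most 41.7 mm and 7.16 degrees, less where a joint would pass 70% of its speed; a pose out of reach is approached as far as the arm can. A call with a number of a shift or a turn outside -1 to 1 is refused whole. A call with a gripper value outside its range is refused whole. The fingers move at their own pace and stop on an object; "force" is the grip in N (left out, the last holds). Time passes only in rows, so rows that repeat a pose let the fingers close, or fill a call up. It gives the time, the measured TCP pose, the force, the opening and the grip force at its end, in the units of the state.
- ctrl.get_obs(): the state, without advancing time (a new reading comes with each control period).
- ctrl.snapshot(name): name is "scene" or "side" or "wrist"; returns a dict with "frame" (480x640x3 uint8, blue, green, red), "z_map" (480x640 float32, m along the optical axis (not along the pixel's ray), 0 where there is no reading), "intrinsics" (3x3 intrinsics, pixels), "R" (3x3) and "t" (3): a world point X has camera coordinates R X + t. Camera axes: x right, y down, z forward; pixel columns grow to the right and rows downward; lengths in m; the calibration is good to about 2 mm. A picture is of the moment at which its call begins.
- ctrl.finish_job(): hands the job in; it is judged then, once.
Trained networks look in the newest picture that a camera, given by its name, has taken for a name from the list of things; names that differ only in an ending like _2 or _b are one class to them, and where a whole thing is asked for, a point or a joint stands for the part that bears it (a point fixed in the world has none). Each returns a list of dicts, best first, with "score" (0 to 1); they miss things now and then, are a little off and sometimes report something else, mostly with a low value. They report only what shows in the picture. A call takes as long as a camera call.
- ctrl.look_for(camera, label): "bbox" ([left, top, width, height] in pixels, round what is visible of it).
- ctrl.pinpoint(camera, label): "uv" ([column, row] in pixels: a listed point, or the origin of a listed thing).
The state is a dict: "t": time; "joint_pos": joint angles; "dq": joint speeds; "effort": joint torques, N m; "tool_pos": TCP position; "orientation": TCP orientation; "contact_force": force on the tool from outside, world axes, zero at the start; "torque": the same for the moment, N m; "finger_gap": finger opening in m; "gripper_force": force on a finger pad.
Only numpy, scipy, OpenCV 4.12 (cv2) and the standard library are available. Lean on these libraries where they do the work, as an engineer would, in place of code of your own. Each camera call takes 0.05 s, during which the arm holds its last target. There are 200 camera calls.

## Working session

There is one attempt and no reset: what is moved stays moved. The work goes in short steps, Python scripts to look and compute and a tool call to move; the robot and the scene stay as the last step left them, time stands still between calls to the robot, and variables do not carry over. Pictures are saved under pics/ and viewed, at most 10 in all, crops included, and the job is handed in when it is done.

Besides the shell and the picture viewer there is one more tool, called after "Emit:" in YAML: its name, and indented under it one key for each argument. step_arm: Moves the arm, as the interface text tells. Its arguments: {"type":"object","properties":{"motion":{"type":"array","items":{"type":"object","properties":{"linear":{"type":"array","items":{"type":"number","minimum":-1,"maximum":1}},"yaw":{"type":"number","minimum":-1,"maximum":1},"jaw":{"type":"number"}}}},"force":{"type":"number"}},"required":["motion"]}

```bash
mkdir -p pics
cat > h.py <<'E'
import numpy as np, cv2
from plant import ctrl
def ray(s,uv,z):
    K,R,t=map(np.array,(s["intrinsics"],s["R"],s["t"]))
    d=R.T@np.linalg.inv(K)@np.array([uv[0],uv[1],1.0]); c=-R.T@t
    return c+d*(z-c[2])/d[2]
def proj(s,X):
    p=np.array(s["intrinsics"])@(np.array(s["R"])@np.array(X)+np.array(s["t"])); return p[:2]/p[2]
E
python3 - <<'E'
from h import *
np.set_printoptions(precision=4,suppress=True)
for c in ("scene","side"):
    s=ctrl.snapshot(c); cv2.imwrite(f"pics/{c}0.png",s["frame"])
    for n,z in [("splitter",0),("slot",.05),("spoon",.002),("spoon_tip",.014),("tray",0),("pointer_tip",.091),("green_mark",.088),("red_tin",0),("wax",0),("spool_navy",0),("glue_bottle",0)]:
        r=ctrl.pinpoint(c,n)
        for q in r[:1]: print(c,n,round(q["score"],2),np.round(q["uv"]),ray(s,q["uv"],z))
o=ctrl.get_obs(); print(o["t"],o["tool_pos"],o["orientation"],o["finger_gap"])
E
```

```text
scene splitter 0.79 [263. 299.] [ 0.5758 -0.0086  0.    ]
scene slot 0.88 [286. 283.] [ 0.5252 -0.0125  0.05  ]
scene spoon 0.91 [360. 263.] [ 0.5043 -0.2163  0.002 ]
scene spoon_tip 0.66 [324. 247.] [ 0.5884 -0.21    0.014 ]
scene tray 0.76 [356. 261.] [ 0.5156 -0.2214  0.    ]
scene green_mark 0.62 [282. 258.] [ 0.5372 -0.0212  0.088 ]
scene red_tin 0.69 [369. 214.] [ 0.6159 -0.4395  0.    ]
scene wax 0.57 [394. 219.] [ 0.5522 -0.4482  0.    ]
scene spool_navy 0.5 [432. 227.] [ 0.4604 -0.4589  0.    ]
scene glue_bottle 0.82 [346. 221.] [ 0.6399 -0.3757  0.    ]
side splitter 0.57 [310. 240.] [ 0.5746 -0.0128  0.    ]
side slot 0.94 [289. 220.] [ 0.5317 -0.0063  0.05  ]
side spoon 0.85 [298. 294.] [ 0.5008 -0.2095  0.002 ]
side spoon_tip 0.71 [291. 208.] [0.5661 0.123  0.014 ]
side tray 0.87 [306. 298.] [ 0.5136 -0.2215  0.    ]
side green_mark 0.6 [296. 206.] [ 0.5422 -0.0264  0.088 ]
side red_tin 0.59 [407. 363.] [ 0.6166 -0.4341  0.    ]
side wax 0.9 [363. 371.] [ 0.5462 -0.4344  0.    ]
side spool_navy 0.58 [299. 378.] [ 0.4505 -0.4244  0.    ]
side glue_bottle 0.66 [414. 336.] [ 0.6547 -0.374   0.    ]
1.2 [ 0.1932 -0.6206  0.2503] [179.9996  -0.0036  17.2935] 0.0855657590168058
```

Run:
```python
import cv2,numpy as np
a=cv2.imread("pics/scene0.png");b=cv2.imread("pics/side0.png")
a=cv2.resize(a[190:350,200:460],None,fx=3,fy=3)[:300*2, :800]
cv2.imwrite("pics/a.png",cv2.resize(np.hstack([cv2.imread("pics/scene0.png")[180:340,190:450],b[150:310,180:440]]),None,fx=1.53,fy=1.53))
cv2.imwrite("pics/b.png",np.vstack([cv2.resize(cv2.imread("pics/scene0.png")[180:340,190:450],(487,300)),cv2.resize(b[150:310,180:440],(487,300))]))
```

```text
(no output)
```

View pics/b.png

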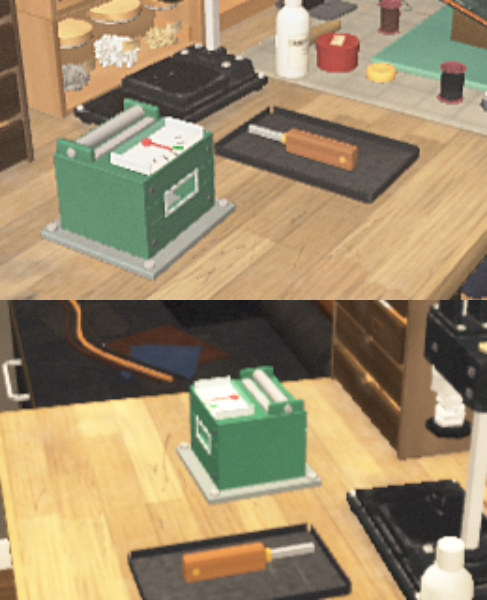

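The scene crop shows the spoon in the tray, blade away from the robot, and the slot facing the robot. I'll go above the spoon.

```bash
cat >> h.py <<'E'
from scipy.spatial.transform import Rotation as Ro
np.set_printoptions(precision=4,suppress=True)
def rel(p,yaw):
    o=ctrl.get_obs(); R=Ro.from_euler("xyz",o["orientation"],degrees=True).as_matrix()
    d=R.T@(np.array(p)-o["tool_pos"]); dy=(o["orientation"][2]-yaw+180)%360-180
    print("lin",np.round(d/.5,4),"yaw",round(dy/180,4),"dist",np.linalg.norm(d),"t",o["t"])
E
python3 -c "
from h import *
rel([.49,-.21,.25],3)"
```

```text
lin [ 0.8108 -0.6077  0.0007] yaw 0.0794 dist 0.5066235219969092 t 1.2
```

Emit:
step_arm:
  motion:
    - {"linear":[0.81,-0.608,0],"yaw":0.0794,"jaw":1}
    - {"linear":[0.81,-0.608,0],"yaw":0.0794,"jaw":1}
    - {"linear":[0.81,-0.608,0],"yaw":0.0794,"jaw":1}
    - {"linear":[0.81,-0.608,0],"yaw":0.0794,"jaw":1}
    - {"linear":[0.81,-0.608,0],"yaw":0.0794,"jaw":1}
    - {"linear":[0.81,-0.608,0],"yaw":0.0794,"jaw":1}
    - {"linear":[0.81,-0.608,0],"yaw":0.0794,"jaw":1}
    - {"linear":[0.81,-0.608,0],"yaw":0.0794,"jaw":1}

```text
t: 1.87
tool_pos: [0.3892, -0.3486, 0.2507]
orientation: [180.0, -0.0, 3.0]
contact_force: [0.9, -0.6, 0.9]
finger_gap: 0.0856
gripper_force: 0.0
```

```bash
python3 -c "
from h import *
rel([.49,-.21,.22],3)"
```

```text
lin [ 0.2157 -0.2663  0.0614] yaw -0.0 dist 0.1740654033346299 t 1.8667
```

Emit:
step_arm:
  motion:
    - {"linear":[0.215,-0.266,0.06],"yaw":0,"jaw":1}
    - {"linear":[0.215,-0.266,0.06],"yaw":0,"jaw":1}
    - {"linear":[0.215,-0.266,0.06],"yaw":0,"jaw":1}
    - {"linear":[0.215,-0.266,0.06],"yaw":0,"jaw":1}
    - {"linear":[0.215,-0.266,0.06],"yaw":0,"jaw":1}
    - {"linear":[0.215,-0.266,0.06],"yaw":0,"jaw":1}
    - {"linear":[0.215,-0.266,0.06],"yaw":0,"jaw":1}
    - {"linear":[0.215,-0.266,0.06],"yaw":0,"jaw":1}

```text
t: 2.53
tool_pos: [0.4877, -0.214, 0.2206]
orientation: [179.9, 0.0, 2.8]
contact_force: [-0.6, -0.6, 0.1]
finger_gap: 0.0852
gripper_force: 0.0
```

Run:
```python
from h import *
s=ctrl.snapshot("wrist"); cv2.imwrite("pics/w1.png",s["frame"])
for n,z in [("spoon",.002),("spoon_tip",.014),("slot",.05),("green_mark",.088),("pointer_tip",.091)]:
    for q in ctrl.pinpoint("wrist",n)[:1]: print(n,round(q["score"],2),np.round(q["uv"]),ray(s,q["uv"],z))
# handle by colour: points with height
K,R,t=map(np.array,(s["intrinsics"],s["R"],s["t"]))
v,u=np.mgrid[:480,:640]; Z=s["z_map"]
P=(np.stack([(u-K[0,2])/K[0,0]*Z,(v-K[1,2])/K[1,1]*Z,Z],-1)-t)@R
X=P[...,:2]
m=(Z>0)&(P[...,2]>.018)&(P[...,2]<.035)&(abs(P[...,0]-.5)<.08)&(abs(P[...,1]+.21)<.05)
pts=X[m].astype(np.float32); print(len(pts)); print(cv2.minAreaRect(pts), np.median(P[m][:,2]), ctrl.get_obs()["tool_pos"])
```

```text
spoon 0.9 [314. 196.] [ 0.5016 -0.2138  0.002 ]
spoon_tip 0.93 [316.  96.] [ 0.5937 -0.2104  0.014 ]
slot 0.93 [ 83. 163.] [ 0.5287 -0.0186  0.05  ]
green_mark 0.72 [ 61. 155.] [ 0.5386 -0.0283  0.088 ]
1422
((0.5219713449478149, -0.2146487832069397), (0.11542777717113495, 0.015397315844893456), 2.4636991024017334) 0.024182964426597387 [ 0.4882 -0.2129  0.2205]
```

View pics/w1.png

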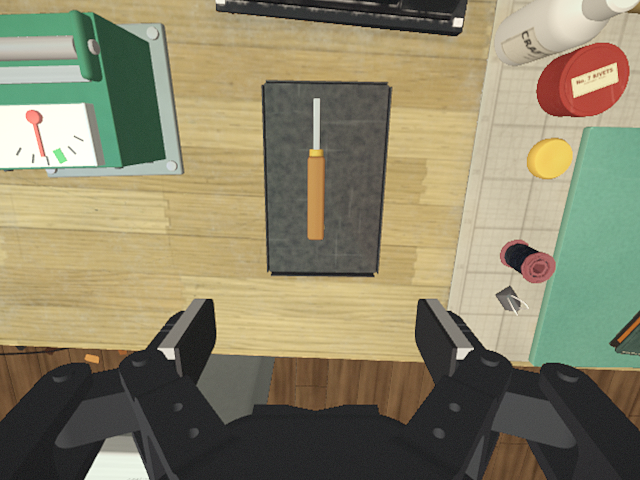

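The wrist picture shows the spoon straight ahead (col 316, rows 97–240) in the tray. The dial pointer tip is at about (44,155), one mark left of the green one at (60,155). I'll descend on the handle with the jaw half open.

```bash
python3 -c "
from h import *
rel([.512,-.2146,.024],2.3)"
```

```text
lin [0.0474 0.0057 0.3931] yaw 0.0033 dist 0.1979820991956609 t 2.8333
```

Emit:
step_arm:
  motion:
    - {"linear":[0.048,0.0055,0.1],"yaw":0.003,"jaw":0.5}
    - {"linear":[0.048,0.0055,0.2],"yaw":0.003,"jaw":0.5}
    - {"linear":[0.048,0.0055,0.27],"yaw":0.003,"jaw":0.5}
    - {"linear":[0.048,0.0055,0.33],"yaw":0.003,"jaw":0.5}
    - {"linear":[0.048,0.0055,0.37],"yaw":0.003,"jaw":0.5}
    - {"linear":[0.048,0.0055,0.393],"yaw":0.003,"jaw":0.5}
    - {"linear":[0.048,0.0055,0.393],"yaw":0.003,"jaw":0.5}
    - {"linear":[0.048,0.0055,0.393],"yaw":0.003,"jaw":0.5}

```text
t: 3.5
tool_pos: [0.5133, -0.2138, 0.0244]
orientation: [180.0, -0.1, 2.4]
contact_force: [0.3, -0.1, -0.2]
finger_gap: 0.0427
gripper_force: 0.0
```

```bash
python3 -c "
from h import *
rel([.512,-.2146,.024],2.3)
o=ctrl.get_obs();print(o['finger_gap'],o['orientation'])"
```

```text
lin [-0.0027  0.0014  0.0008] yaw 0.0008 dist 0.0015875667975011752 t 3.5
0.042709786621968754 [179.9754  -0.0552   2.4365]
```

Emit:
step_arm:
  motion:
    - {"linear":[0,0,0],"yaw":0,"jaw":0}
    - {"linear":[0,0,0],"yaw":0,"jaw":0}
    - {"linear":[0,0,0],"yaw":0,"jaw":0}
    - {"linear":[0,0,0],"yaw":0,"jaw":0}
    - {"linear":[0,0,0],"yaw":0,"jaw":0}
    - {"linear":[0,0,0],"yaw":0,"jaw":0}
    - {"linear":[0,0,0],"yaw":0,"jaw":0}
    - {"linear":[0,0,0],"yaw":0,"jaw":0}
  force: 55

```text
t: 4.17
tool_pos: [0.5142, -0.214, 0.026]
orientation: [179.9, -0.2, 2.4]
contact_force: [-0.8, -0.5, 7.3]
finger_gap: 0.0147
gripper_force: 55.8
```

```bash
python3 -c "
from h import *
rel([.42,-.06,.2],2.3)
o=ctrl.get_obs();print(o['tool_pos'],o['finger_gap'],o['orientation'],o['gripper_force'])"
```

```text
lin [-0.1737 -0.3151 -0.3492] yaw 0.0008 dist 0.2506817202460555 t 4.1667
[ 0.5142 -0.214   0.026 ] 0.0147158714737299 [179.9028  -0.2249   2.4499] 55.83148419857025
```

Emit:
step_arm:
  motion:
    - {"linear":[0,0,-0.08],"yaw":0,"jaw":0}
    - {"linear":[0,0,-0.16],"yaw":0,"jaw":0}
    - {"linear":[0,0,-0.24],"yaw":0,"jaw":0}
    - {"linear":[-0.03,-0.08,-0.3],"yaw":0,"jaw":0}
    - {"linear":[-0.06,-0.15,-0.34],"yaw":0,"jaw":0}
    - {"linear":[-0.1,-0.23,-0.36],"yaw":0,"jaw":0}
    - {"linear":[-0.13,-0.3,-0.36],"yaw":0,"jaw":0}
    - {"linear":[-0.15,-0.37,-0.36],"yaw":0,"jaw":0}

```text
t: 4.83
tool_pos: [0.4307, -0.0367, 0.2054]
orientation: [180.0, -0.2, 2.4]
contact_force: [0.3, 0.9, -1.3]
finger_gap: 0.0147
gripper_force: 54.8
```

Run:
```python
from h import *
o=ctrl.get_obs(); print(o["tool_pos"],o["orientation"],o["contact_force"],o["finger_gap"])
s=ctrl.snapshot("wrist"); cv2.imwrite("pics/w2.png",s["frame"])
for n,z in [("spoon",o["tool_pos"][2]-.024),("spoon_tip",o["tool_pos"][2]-.012),("slot",.05),("green_mark",.088),("pointer_tip",.091),("splitter",0)]:
    for q in ctrl.pinpoint("wrist",n)[:1]: print(n,round(q["score"],2),np.round(q["uv"]),ray(s,q["uv"],z))
K,R,t=map(np.array,(s["intrinsics"],s["R"],s["t"]))
v,u=np.mgrid[:480,:640]; Z=s["z_map"]
P=(np.stack([(u-K[0,2])/K[0,0]*Z,(v-K[1,2])/K[1,1]*Z,Z],-1)-t)@R
np.savez("w2.npz",P=P,Z=Z)
hsv=cv2.cvtColor(s["frame"],cv2.COLOR_BGR2HSV)
m=(Z>0)&(P[...,2]>.07)&(P[...,2]<.11)&(P[...,0]>.5)
print(m.sum(),cv2.minAreaRect(P[m][:,:2].astype(np.float32)))
m=(Z>0)&(P[...,2]>.004)&(P[...,2]<.0105)&(P[...,0]>.45)&(abs(P[...,1])<.1)
print(m.sum(),cv2.minAreaRect(P[m][:,:2].astype(np.float32)),P[m].min(0),P[m].max(0))
```

```text
[ 0.4307 -0.0367  0.2054] [179.9765  -0.1684   2.3531] [ 0.2578  0.8866 -1.308 ] 0.014743224147821024
spoon 0.88 [313. 320.] [ 0.4195 -0.0373  0.1814]
spoon_tip 0.68 [311. 124.] [ 0.5091 -0.0331  0.1934]
slot 0.79 [296. 103.] [ 0.5271 -0.0191  0.05  ]
green_mark 0.74 [306.  79.] [ 0.539  -0.0276  0.088 ]
splitter 0.83 [295.  44.] [ 0.5781 -0.0147  0.    ]
16567 ((0.5554229617118835, -0.01571282371878624), (0.058831650763750076, 0.10631317645311356), 4.004693984985352)
2749 ((0.5601179003715515, -0.015462882816791534), (0.0937211737036705, 0.13208122551441193), 4.077596664428711) [ 0.509  -0.0839  0.004 ] [0.6115 0.0479 0.0105]
```

View pics/w2.png

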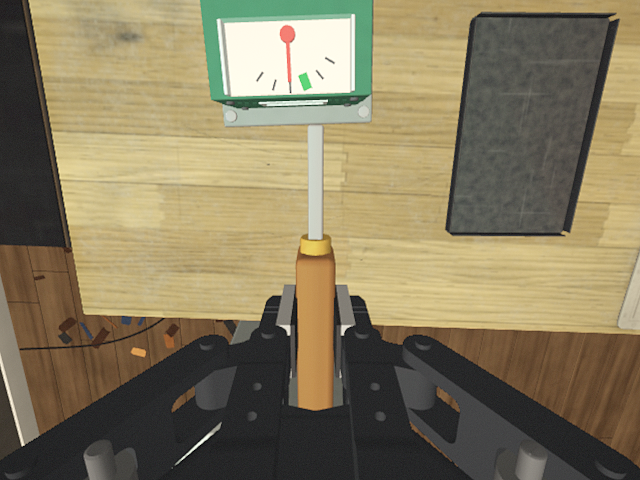

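The picture shows the pointer at (290,85) on the third mark, so one click short of green (305,82). The spoon is held straight. I'll check the blade in the grip from the depth map and compute the approach.

```bash
cat >> h.py <<'E'
S=np.array([.5265,-.018,.05]); th=np.radians(4.0)
xs=np.array([np.cos(th),np.sin(th),0]); ys=np.array([-np.sin(th),np.cos(th),0])
L=.080; UP=.012
def tipto(d,a,up=0): rel(S+(d-L)*xs+a*ys+[0,0,UP+up],4.0)
def where():
    o=ctrl.get_obs(); p=o["tool_pos"]+L*xs-[0,0,UP]-S; f=np.array(o["contact_force"])
    print("tip d,a,z(mm)",1e3*np.array([p@xs,p@ys,p[2]]),"F x',y',z",f@xs,f@ys,f[2],"yaw",o["orientation"],"gap",o["finger_gap"],"t",o["t"])
E
python3 - <<'E'
from h import *
P=np.load("w2.npz")["P"]
o=ctrl.get_obs(); T=o["tool_pos"]
for r in (130,140,160,180,200,220,250,270):
    row=P[r]; m=(abs(row[:,2]-T[2])<.03)&(abs(row[:,0]-.48)<.06); print(r,m.sum(),row[m].mean(0)-T if m.any() else "")
tipto(-.013,.008)
E
```

```text
130 16 [ 0.0745  0.0042 -0.008 ]
140 16 [ 0.0709  0.0041 -0.0083]
160 16 [ 0.0637  0.0038 -0.0081]
180 16 [ 0.0562  0.0035 -0.008 ]
200 16 [ 0.0484  0.0032 -0.0081]
220 15 [ 0.0404  0.003  -0.0079]
250 35 [ 0.0278  0.0023 -0.0081]
270 40 [ 0.0222  0.0021 -0.0002]
lin [ 0.003  -0.0451  0.2837] yaw -0.0094 dist 0.14364745209079494 t 5.1833
```

Emit:
step_arm:
  motion:
    - {"linear":[0.003,-0.045,0],"yaw":-0.0094,"jaw":0}
    - {"linear":[0.003,-0.045,0.07],"yaw":-0.0094,"jaw":0}
    - {"linear":[0.003,-0.045,0.14],"yaw":-0.0094,"jaw":0}
    - {"linear":[0.003,-0.045,0.2],"yaw":-0.0094,"jaw":0}
    - {"linear":[0.003,-0.045,0.25],"yaw":-0.0094,"jaw":0}
    - {"linear":[0.003,-0.045,0.284],"yaw":-0.0094,"jaw":0}
    - {"linear":[0.003,-0.045,0.284],"yaw":-0.0094,"jaw":0}
    - {"linear":[0.003,-0.045,0.284],"yaw":-0.0094,"jaw":0}

```text
t: 5.85
tool_pos: [0.4326, -0.0162, 0.061]
orientation: [180.0, 0.1, 4.0]
contact_force: [-0.1, 0.2, -0.1]
finger_gap: 0.0145
gripper_force: 54.8
```

Run:
```python
from h import *
where()
s=ctrl.snapshot("wrist"); f=s["frame"]
for n,z in [("spoon_tip",.05),("slot",.05)]:
    for q in ctrl.pinpoint("wrist",n)[:1]: print(n,round(q["score"],2),np.round(q["uv"]),ray(s,q["uv"],z))
w=f; s2=ctrl.snapshot("side")["frame"][170:290,230:390]
cv2.imwrite("pics/w3.png",np.hstack([cv2.resize(w[0:300,150:490],(400,353)),cv2.resize(s2,(400,353))]))
where()
```

```text
tip d,a,z(mm) [-13.5254   8.3687  -0.9716] F x',y',z -0.06615609670896884 0.17195167548813275 -0.11669623398621654 yaw [179.9757   0.1094   4.0164] gap 0.014538013688726183 t 5.85
spoon_tip 0.76 [315. 124.] [ 0.5109 -0.0118  0.05  ]
slot 0.8 [339.  76.] [ 0.5277 -0.0192  0.05  ]
tip d,a,z(mm) [-12.4486   9.1456   0.8933] F x',y',z -0.41149881726717336 -0.15138889402206435 -1.297297598519997 yaw [179.9843  -0.171    4.1081] gap 0.014691259643531495 t 6.05
```

View pics/w3.png

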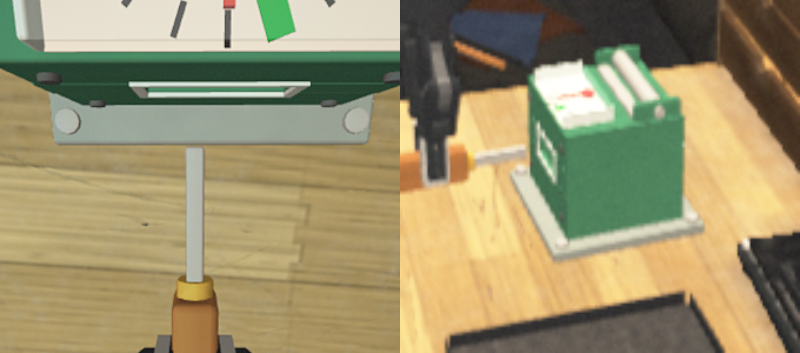

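The tip stands in front of the left half of the slot, level with it. I'll go in gently.

Emit:
step_arm:
  motion:
    - {"linear":[0.01,0,0],"yaw":0,"jaw":0}
    - {"linear":[0.02,0,0],"yaw":0,"jaw":0}
    - {"linear":[0.03,0,0],"yaw":0,"jaw":0}
    - {"linear":[0.04,0,0],"yaw":0,"jaw":0}
    - {"linear":[0.046,0,0],"yaw":0,"jaw":0}
    - {"linear":[0.05,0,0],"yaw":0,"jaw":0}
    - {"linear":[0.053,0,0],"yaw":0,"jaw":0}
    - {"linear":[0.053,0,0],"yaw":0,"jaw":0}

```text
t: 6.72
tool_pos: [0.4592, -0.013, 0.0616]
orientation: [-180.0, -0.0, 4.2]
contact_force: [0.2, -0.6, -1.3]
finger_gap: 0.0143
gripper_force: 54.8
```

```bash
sed -i 's/^L=.080/L=.0785/' h.py; python3 -c "
from h import *
where()"
```

```text
tip d,a,z(mm) [11.7365  9.7176 -0.3619] F x',y',z 0.12685552258842775 -0.611776122849216 -1.2633346845760807 yaw [-179.9954   -0.0047    4.158 ] gap 0.014294332173226922 t 6.7167
```

Free so far at depth ~12 mm; on to 18.

Emit:
step_arm:
  motion:
    - {"linear":[0.002,0,0],"yaw":0,"jaw":0}
    - {"linear":[0.004,0,0],"yaw":0,"jaw":0}
    - {"linear":[0.006,0,0],"yaw":0,"jaw":0}
    - {"linear":[0.008,0,0],"yaw":0,"jaw":0}
    - {"linear":[0.01,0,0],"yaw":0,"jaw":0}
    - {"linear":[0.012,0,0],"yaw":0,"jaw":0}
    - {"linear":[0.013,0,0],"yaw":0,"jaw":0}
    - {"linear":[0.013,0,0],"yaw":0,"jaw":0}

```text
t: 7.38
tool_pos: [0.4656, -0.0125, 0.0617]
orientation: [-180.0, -0.0, 4.2]
contact_force: [-0.2, 0.6, -2.1]
finger_gap: 0.0148
gripper_force: 54.8
```

```bash
python3 -c "
from h import *
where()"
```

```text
tip d,a,z(mm) [18.1779  9.7132 -0.2643] F x',y',z -0.13403317270150406 0.6179112711433326 -2.079297148016236 yaw [-179.9959   -0.0141    4.1554] gap 0.014818274506965198 t 7.3833
```

In a gap. Push right, checking the force.

Emit:
step_arm:
  motion:
    - {"linear":[0,0.002,0],"yaw":0,"jaw":0}
    - {"linear":[0,0.004,0],"yaw":0,"jaw":0}
    - {"linear":[0,0.006,0],"yaw":0,"jaw":0}
    - {"linear":[0,0.008,0],"yaw":0,"jaw":0}
    - {"linear":[0,0.01,0],"yaw":0,"jaw":0}
    - {"linear":[0,0.012,0],"yaw":0,"jaw":0}
    - {"linear":[0,0.012,0],"yaw":0,"jaw":0}
    - {"linear":[0,0.012,0],"yaw":0,"jaw":0}

```text
t: 8.05
tool_pos: [0.4658, -0.0183, 0.0617]
orientation: [-180.0, 0.0, 4.2]
contact_force: [0.4, 0.2, -1.0]
finger_gap: 0.0146
gripper_force: 54.8
```

```bash
python3 -c "
from h import *
where()"
```

```text
tip d,a,z(mm) [17.9739  3.9151 -0.2982] F x',y',z 0.4482274018039564 0.20357218619873152 -1.016939061583814 yaw [-179.9802    0.0052    4.1727] gap 0.014625802385359404 t 8.05
```

Emit:
step_arm:
  motion:
    - {"linear":[0,0.001,0],"yaw":0,"jaw":0}
    - {"linear":[0,0.003,0],"yaw":0,"jaw":0}
    - {"linear":[0,0.005,0],"yaw":0,"jaw":0}
    - {"linear":[0,0.007,0],"yaw":0,"jaw":0}
    - {"linear":[0,0.008,0],"yaw":0,"jaw":0}
    - {"linear":[0,0.009,0],"yaw":0,"jaw":0}
    - {"linear":[0,0.01,0],"yaw":0,"jaw":0}
    - {"linear":[0,0.01,0],"yaw":0,"jaw":0}

```text
t: 8.72
tool_pos: [0.4665, -0.0239, 0.0617]
orientation: [180.0, -0.0, 4.1]
contact_force: [1.5, 2.3, -0.8]
finger_gap: 0.0147
gripper_force: 54.8
```

```bash
python3 -c "
from h import *
where()"
```

```text
tip d,a,z(mm) [18.1905 -1.653  -0.2683] F x',y',z 1.7024099893188835 2.2065341817269175 -0.8482764527290916 yaw [179.9855  -0.0217   4.122 ] gap 0.014665813002619568 t 8.7167
```

Emit:
step_arm:
  motion:
    - {"linear":[0,0.002,0],"yaw":0,"jaw":0}
    - {"linear":[0,0.004,0],"yaw":0,"jaw":0}
    - {"linear":[0,0.006,0],"yaw":0,"jaw":0}
    - {"linear":[0,0.008,0],"yaw":0,"jaw":0}
    - {"linear":[0,0.01,0],"yaw":0,"jaw":0}
    - {"linear":[0,0.012,0],"yaw":0,"jaw":0}
    - {"linear":[0,0.012,0],"yaw":0,"jaw":0}
    - {"linear":[0,0.012,0],"yaw":0,"jaw":0}

```text
t: 9.38
tool_pos: [0.4666, -0.0302, 0.0617]
orientation: [180.0, 0.0, 4.1]
contact_force: [0.4, 0.1, -1.2]
finger_gap: 0.0148
gripper_force: 54.8
```

```bash
cat > d.py <<'E'
from h import *
where()
s=ctrl.snapshot("wrist")
for n,z in [("green_mark",.088),("pointer_tip",.091),("splitter",0)]:
    for q in ctrl.pinpoint("wrist",n)[:1]: p=ray(s,q["uv"],z)-S; print(n,round(q["score"],2),np.round(q["uv"]),p@xs,p@ys)
# red pixels near the dial
h=cv2.cvtColor(s["frame"],cv2.COLOR_BGR2HSV)
for nm,lo,hi in (("red",(0,150,120),(6,255,255)),("grn",(50,150,150),(70,255,255))):
    m=cv2.inRange(h,lo,hi); v,u=np.nonzero(m)
    if len(v): 
        Q=np.array([ray(s,(a,b),.09)-S for a,b in zip(u,v)]); x=Q@xs;y=Q@ys; k=(abs(y)<.06)&(x>0)&(x<.06); x,y=x[k],y[k]
        if len(x): i=np.argsort(x)[:20]; print(nm,len(x),"front x,y",x[i].mean(),y[i].mean(),"mean",x.mean(),y.mean())
E
python3 d.py
```

```text
tip d,a,z(mm) [17.9047 -7.9476 -0.274 ] F x',y',z 0.4187961512248966 0.10984756732972904 -1.2297277019558384 yaw [179.9716   0.0094   4.0794] gap 0.014795621065343123 t 9.3833
green_mark 0.89 [318. 145.] 0.011530260000606045 -0.009664785533798828
splitter 0.91 [298.  53.] 0.051397333794546814 -0.00045387420621655853
red 851 front x,y 0.011359880166548517 -0.0047474139703017485 mean 0.029223651435467648 -0.001021617809118609
grn 689 front x,y 0.0060897619365356 -0.009005263824589455 mean 0.010771288150804104 -0.009331985856320531
```

Pointer about halfway; continue in small steps.

Emit:
step_arm:
  motion:
    - {"linear":[0,0.002,0],"yaw":0,"jaw":0}
    - {"linear":[0,0.003,0],"yaw":0,"jaw":0}
    - {"linear":[0,0.004,0],"yaw":0,"jaw":0}
    - {"linear":[0,0.005,0],"yaw":0,"jaw":0}
    - {"linear":[0,0.006,0],"yaw":0,"jaw":0}
    - {"linear":[0,0.006,0],"yaw":0,"jaw":0}
    - {"linear":[0,0.006,0],"yaw":0,"jaw":0}
    - {"linear":[0,0.006,0],"yaw":0,"jaw":0}

```text
t: 10.25
tool_pos: [0.4669, -0.0325, 0.0617]
orientation: [-180.0, -0.0, 4.2]
contact_force: [0.2, 0.3, -1.4]
finger_gap: 0.0146
gripper_force: 54.8
```

```bash
echo 'cv2.imwrite("pics/d%.0f.png"%(100*ctrl.get_obs()["t"]),s["frame"])' >> d.py; python3 d.py
```

```text
tip d,a,z(mm) [ 18.0555 -10.2786  -0.2781] F x',y',z 0.1969243541310763 0.29502130270978494 -1.4294966137410852 yaw [-179.9956   -0.0006    4.1564] gap 0.014588000876554317 t 10.25
green_mark 0.79 [310. 148.] 0.010767093208443579 -0.009702877390387863
splitter 0.63 [291.  55.] 0.050580890616436565 0.0005704578743210012
red 855 front x,y 0.012463569183296273 -0.008360399964889893 mean 0.030083808272307316 -0.0020638542379272143
grn 566 front x,y 0.006137359611628239 -0.009047307049369083 mean 0.010118493039743964 -0.009660629523279922
```

Emit:
step_arm:
  motion:
    - {"linear":[0,0.001,0],"yaw":0,"jaw":0}
    - {"linear":[0,0.002,0],"yaw":0,"jaw":0}
    - {"linear":[0,0.003,0],"yaw":0,"jaw":0}
    - {"linear":[0,0.004,0],"yaw":0,"jaw":0}
    - {"linear":[0,0.005,0],"yaw":0,"jaw":0}
    - {"linear":[0,0.005,0],"yaw":0,"jaw":0}
    - {"linear":[0,0.005,0],"yaw":0,"jaw":0}
    - {"linear":[0,0.005,0],"yaw":0,"jaw":0}

```text
t: 11.12
tool_pos: [0.4671, -0.035, 0.0617]
orientation: [-180.0, -0.0, 4.2]
contact_force: [-1.2, 0.8, -1.4]
finger_gap: 0.0149
gripper_force: 54.8
```

```bash
python3 d.py; python3 -c "
import cv2,glob
a=cv2.imread(sorted(glob.glob('pics/d1*.png'))[-1])[60:300,150:470]
cv2.imwrite('pics/v4.png',cv2.resize(a,(640,480)))"
```

```text
tip d,a,z(mm) [ 18.0725 -12.7661  -0.2661] F x',y',z -1.1470373076014446 0.9029125141278392 -1.3761749509339023 yaw [-179.9942   -0.0038    4.155 ] gap 0.014940248900795972 t 11.1167
green_mark 0.85 [300. 147.] 0.011187983597214067 -0.009713400919472998
splitter 0.71 [288.  55.] 0.05084430317086445 -0.0005420815047287566
red 916 front x,y 0.012425461457082681 -0.008351317482150563 mean 0.030260921901800093 -0.0019969258334082314
grn 565 front x,y 0.006137627196907129 -0.00912233599776827 mean 0.010117669734485918 -0.009748268931034126
```

View pics/v4.png

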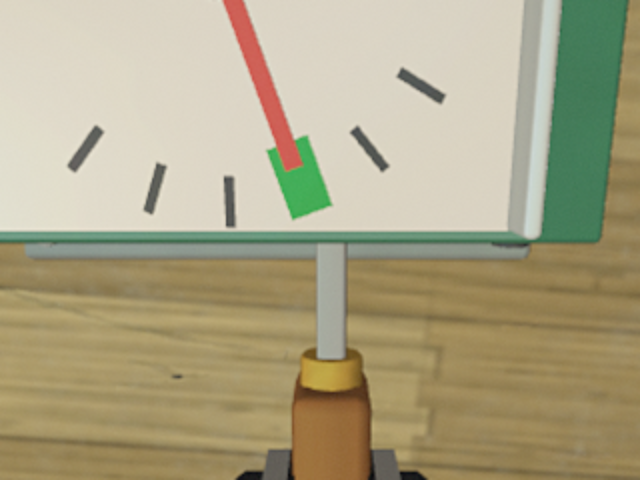

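The red pointer tip sits on the green mark (290,165) and did not move in the last step, so it's clicked. I'll withdraw straight back.

Emit:
step_arm:
  motion:
    - {"linear":[-0.006,0,0],"yaw":0,"jaw":0}
    - {"linear":[-0.015,0,0],"yaw":0,"jaw":0}
    - {"linear":[-0.03,0,0],"yaw":0,"jaw":0}
    - {"linear":[-0.045,0,0],"yaw":0,"jaw":0}
    - {"linear":[-0.06,0,0],"yaw":0,"jaw":0}
    - {"linear":[-0.07,0,0],"yaw":0,"jaw":0}
    - {"linear":[-0.07,0,0],"yaw":0,"jaw":0}
    - {"linear":[-0.07,0,0],"yaw":0,"jaw":0}

```text
t: 11.98
tool_pos: [0.432, -0.0376, 0.0618]
orientation: [-180.0, -0.0, 4.1]
contact_force: [0.6, 1.5, -0.8]
finger_gap: 0.0147
gripper_force: 54.8
```

```bash
python3 d.py; python3 -c "
from h import *
rel([.514,-.214,.12],2.3)"
```

```text
tip d,a,z(mm) [-17.1658 -12.9248  -0.1943] F x',y',z 0.7322943163028438 1.4528566898889206 -0.7682881253551413 yaw [-179.9978   -0.0077    4.1452] gap 0.01474375458938943 t 11.9833
grn 76 front x,y 0.004841069010364117 -0.009230762199289241 mean 0.006649416154310861 -0.010008806132944892
lin [ 0.1365  0.3639 -0.1164] yaw 0.0103 dist 0.2028527076266141 t 12.1833
```

Emit:
step_arm:
  motion:
    - {"linear":[0,0,-0.07],"yaw":0,"jaw":0}
    - {"linear":[0,0.03,-0.14],"yaw":0,"jaw":0}
    - {"linear":[0.02,0.1,-0.14],"yaw":0.005,"jaw":0}
    - {"linear":[0.05,0.17,-0.14],"yaw":0.01,"jaw":0}
    - {"linear":[0.08,0.24,-0.14],"yaw":0.01,"jaw":0}
    - {"linear":[0.11,0.3,-0.12],"yaw":0.01,"jaw":0}
    - {"linear":[0.136,0.364,-0.116],"yaw":0.01,"jaw":0}
    - {"linear":[0.136,0.364,-0.116],"yaw":0.01,"jaw":0}

```text
t: 12.85
tool_pos: [0.5154, -0.2231, 0.1193]
orientation: [179.6, -0.2, 1.8]
contact_force: [0.4, -0.9, -1.3]
finger_gap: 0.0148
gripper_force: 54.8
```

```bash
python3 -c "
from h import *
rel([.514,-.214,.0265],2.3)"
```

```text
lin [-0.0029 -0.0197  0.1854] yaw -0.0026 dist 0.09325399684081465 t 12.85
```

Emit:
step_arm:
  motion:
    - {"linear":[0,0,0.02],"yaw":0,"jaw":0}
    - {"linear":[0,0,0.06],"yaw":0,"jaw":0}
    - {"linear":[0,0,0.1],"yaw":0,"jaw":0}
    - {"linear":[0,0,0.13],"yaw":0,"jaw":0}
    - {"linear":[0,0,0.145],"yaw":0,"jaw":0}
    - {"linear":[0,0,0.155],"yaw":0,"jaw":0}
    - {"linear":[0,0,0.155],"yaw":0,"jaw":0}
    - {"linear":[0,0,0.155],"yaw":0,"jaw":0}

```text
t: 13.52
tool_pos: [0.5134, -0.2137, 0.0425]
orientation: [-180.0, -0.0, 2.4]
contact_force: [0.6, 0.4, -1.7]
finger_gap: 0.0148
gripper_force: 54.8
```

```bash
python3 -c "
from h import *
rel([.514,-.214,.0265],2.3)"
```

```text
lin [0.0011 0.0007 0.032 ] yaw 0.0005 dist 0.016015375220418068 t 13.5167
```

Well placed; lower the last 16 mm onto the tray floor.

Emit:
step_arm:
  motion:
    - {"linear":[0,0,0.008],"yaw":0,"jaw":0}
    - {"linear":[0,0,0.016],"yaw":0,"jaw":0}
    - {"linear":[0,0,0.023],"yaw":0,"jaw":0}
    - {"linear":[0,0,0.028],"yaw":0,"jaw":0}
    - {"linear":[0,0,0.031],"yaw":0,"jaw":0}
    - {"linear":[0,0,0.032],"yaw":0,"jaw":0}
    - {"linear":[0,0,0.032],"yaw":0,"jaw":0}
    - {"linear":[0,0,0.032],"yaw":0,"jaw":0}

```text
t: 14.18
tool_pos: [0.5133, -0.2142, 0.0263]
orientation: [180.0, -0.0, 2.4]
contact_force: [-0.5, 0.1, -1.1]
finger_gap: 0.0144
gripper_force: 54.9
```

Emit:
step_arm:
  motion:
    - {"linear":[0,0,0],"yaw":0,"jaw":0.4}
    - {"linear":[0,0,0],"yaw":0,"jaw":0.4}
    - {"linear":[0,0,0],"yaw":0,"jaw":0.4}
    - {"linear":[0,0,0],"yaw":0,"jaw":0.4}
    - {"linear":[0,0,0],"yaw":0,"jaw":0.4}
    - {"linear":[0,0,0],"yaw":0,"jaw":0.4}
    - {"linear":[0,0,-0.04],"yaw":0,"jaw":0.4}
    - {"linear":[0,0,-0.08],"yaw":0,"jaw":0.4}

```text
t: 14.85
tool_pos: [0.5122, -0.2137, 0.0656]
orientation: [-179.9, 0.2, 2.4]
contact_force: [0.0, -0.1, -0.2]
finger_gap: 0.0343
gripper_force: 0.0
```

Emit:
step_arm:
  motion:
    - {"linear":[-0.01,0,-0.06],"yaw":0,"jaw":0.5}
    - {"linear":[-0.03,-0.03,-0.12],"yaw":0,"jaw":0.5}
    - {"linear":[-0.06,-0.06,-0.18],"yaw":0,"jaw":0.5}
    - {"linear":[-0.09,-0.1,-0.24],"yaw":0,"jaw":0.5}
    - {"linear":[-0.1,-0.15,-0.3],"yaw":0,"jaw":0.5}
    - {"linear":[-0.1,-0.2,-0.3],"yaw":0,"jaw":0.5}
    - {"linear":[-0.1,-0.2,-0.3],"yaw":0,"jaw":0.5}
    - {"linear":[-0.1,-0.2,-0.3],"yaw":0,"jaw":0.5}

```text
t: 15.52
tool_pos: [0.4591, -0.1147, 0.2169]
orientation: [-180.0, -0.1, 2.6]
contact_force: [-0.1, 0.3, -0.2]
finger_gap: 0.0427
gripper_force: 0.0
```

```bash
python3 d.py; python3 -c "
import cv2,glob
cv2.imwrite('pics/v5.png',cv2.imread(sorted(glob.glob('pics/d1*.png'))[-1]))"
```

```text
tip d,a,z(mm) [  4.558  -91.7766 154.8757] F x',y',z -0.051642536001771 0.2627119904158874 -0.15068057614258842 yaw [-179.9916   -0.0704    2.5621] gap 0.042747381518656556 t 15.5167
splitter 0.61 [213.  79.] 0.050780144858407046 -0.0032814622763557965
red 6 front x,y 0.04115343861192482 0.0014287730102528855 mean 0.041153438611924824 0.0014287730102528855
grn 3 front x,y 0.01103848642185797 -0.010651863962830065 mean 0.01103848642185797 -0.010651863962830065
```

View pics/v5.png

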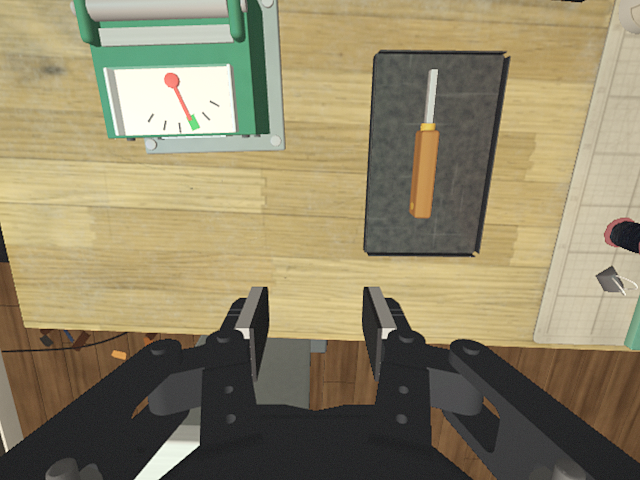

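The pointer is on green (195,120), the spoon lies in the tray (425,140) and the gripper is clear. Handing in.

```bash
python3 -c "
from plant import ctrl
print(ctrl.finish_job())"
```

```text
the job is handed in; nothing more can be done
None
```

The job is handed in at about 16 s: the pointer rests on the green mark after one click, the spoon is back in the tray, and the arm moved nothing else.

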